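# Brush a lock case in the guarded deburring station

### The job

Push the guard of the brush station down until it clicks fully shut, and leave the jog stick alone until then. Then tilt the jog stick straight sideways, fully over to the side (left or right) on which the lock case lies in the station, hold it there for two seconds so that the brush head stands over the lock case, and let the stick return to its centre. Do not run the brush over to the hinge on the other side, and leave the loose things on the bench where they are.

Things in the scene. Friction and masses are not known exactly. Their poses are not given: they have to be found in the camera images.
- station: Brush station: open-topped green steel case, 210 (x) x 270 (y) x 90 mm high, walls 6 mm, fixed to the bench to the left or right of the console, turned by up to 0.2 rad. Origin: centre of its underside; x points away from the robot, y to the left. On its bed lie two steel parts, centres about 67 mm to its left and right, with a sliding brush head between them.
- guard (a joint): Guard lid angle in rad: 0 fully shut, grows as it opens (starts 0.5 to 0.95). Hinged along the case's far rim; the free edge, on the robot's side, swings up and away. A weak spring lifts it, hinge friction holds it where it is left. Below about 0.09 rad it meets a spring ball catch in mid front wall: some 8 to 12 N straight down on the front bar takes it past the catch, which then keeps it shut.
- guard_hinge (a point): Middle of the guard's hinge line, 105 mm beyond the station's centre, 90 mm above the bench. Its axes turn with the guard: the lid (steel frame with a clear pane, 225 mm from hinge to free edge, 280 mm wide) extends along its -x; the upper face is 9 mm above the hinge line.
- guard_edge (a point): Middle of the upper face of the guard's front bar (a steel bar 34 mm wide and 280 mm long at the free edge), 208 mm from the hinge line, 9 mm above the lid's hinge plane; z is the lid's outward normal. With the guard shut this point is 99 mm above the bench.
- console: Grey console box, 150 (x) x 190 (y) x 60 mm high, fixed to the bench, turned by up to 0.25 rad; origin: centre of its underside; x away from the robot, y to the left. The jog stick stands upright in the middle of its top.
- stick_knob (a point): Centre of the stick's black ball knob (40 mm diameter), 110 mm above the stick's pivot; the pivot is at the middle of the console's top, 60 mm above the bench, so the knob centre stands 170 mm above the bench at rest. The shaft below it is 14 mm thick with a rubber boot on the lowest 40 mm.
- stick_side (a joint): Sideways tilt of the stick in rad: 0 centred, positive to the left (the console's +y), negative to the right; stops at +-0.45. Sprung to centre with 1.3 N m/rad (about 5 N at the knob at full tilt) and damped.
- stick_fore (a joint): Tilt of the stick away from the robot (+, the console's +x) or towards it (-) in rad: stops at +-0.45, sprung to centre as well.
- brush_head (a point): Middle of the underside of the brush (105 mm long in x, 26 mm wide), 31 mm above the station's underside. The head slides along the station's y only and follows the jog stick, 0.15 m per rad, the same way (stick to the left: head to the left); 67 mm at full tilt.
- lock: Lock case: flat steel block 100 x 70 x 14 mm with a keyhole in its upper face and a 16 mm bolt end sticking out towards the robot; lies on the station's bed on the left or the right half. Origin: centre of its underside, long side along x. It stays where it is.
- hinge: Butt hinge: two thin steel leaves, 100 x 68 x 4 mm together, with screw holes and a 14 mm round barrel along the middle; lies on the other half of the bed. Origin: centre of its underside. It stays where it is.
- strap: Bystander: loose butt hinge 120 x 60 mm lying on the bench; origin: centre of its underside.
- wrench: Bystander: wrench 160 mm long lying on the bench.
- oil: Bystander: upright metal can, 60 mm across, 130 mm high; origin: centre of its underside.
- bracket: Bystander: steel angle bracket 80 x 60 mm, upright leg 65 mm high; origin: centre of its foot's underside.

How it is judged:
By the outcome, as a careful person would: the job done as asked, in the order asked, and still so for the second after the job is handed in, with the robot touching nothing.
It also fails if it takes over 58 s, if anything falls off the work surface, if the arm or the gripper's body presses on something with over 40 N, if the wrist force passes 120 N, or if a joint passes its speed limit or range.

### The arm

A 6-joint arm with a two-finger parallel gripper is mounted at the origin on the work surface. World frame = base frame: x ahead of the robot, y to its left, z up, the work surface at z = 0. Lengths are in m, angles in rad, forces in N, time in s.
With the tool pointing down it reaches from about 0.375 to 0.9 m from the base axis. Payload 3.1 kg.
Tool frame: the origin (TCP) lies on the centre line of the jaws, within the pads' length; the fingertips stand 25 mm ahead of it and the grasp point (between the pads) lies 6 mm ahead of it (manip.tips_ahead is the distance from the TCP to the fingertips, in m); z points along the fingers, y is the direction in which the jaws open and shut (so a half turn about z gives the same grasp; the last joint's range is limited). The gripper opens to 85 mm and grips with 20 to 120 N. Pads are 22 mm wide; open, the fingers measure 114 mm over their backs; the gripper's body (76 mm by 85 mm) begins 54 mm behind the grasp point. The pads swing forward as they close: fully open they stand 13 mm farther back than shut.
Start: joints at [-1.321, 0.527, 1.433, -0, 1.181, -0.178], TCP at [0.26, -0.568, 0.256] pointing down, gripper open.
Joint ranges: [-3.08, 3.08], [-0.75, 2.2], [0.22, 2.44], [-1.43, 4.57], [0, 2.65], [-2.85, 2.85]. Speed limits (rad/s): [2.79, 2.79, 3.14, 3.14, 3.14, 3.14].

### API

Orientations are given as a unit quaternion [x, y, z, w].
In Python, from station import manip gives the robot as it stands.
- The arm moves only by the tool play_rows, never from a script. Its argument "steps" is a list that holds one entry, the list of rows, each a list of 6 numbers: the shift along the tool's x, y, z in m, then the turn, a rotation vector about the tool's x, y, z in degrees. In form: [[[x, y, z, rx, ry, rz], ...]]. A call has 1 to 10 rows; each row shifts and turns the commanded pose from where the row before left it, along the tool's axes as they then stand; what a row does not reach is not made up. A row lasts 1/8 s, in which the tool goes at most 62.5 mm and 10.7 degrees, less where a joint would pass 70% of its speed; a pose out of reach is approached as far as the arm can. A call is refused whole if a number of a shift passes 0.0625 or a number of a turn 10.7, either way. A call with a gripper value outside its range is refused whole. "fingers" is the opening, from 0 (shut) to 1 (fully open), set as the call begins (left out, the last holds). The fingers move at their own pace and stop on an object; "squeeze" is the grip in N (left out, the last holds). Time passes only in rows, so rows that do not move let the fingers close. It gives the time, the measured TCP pose, the force and the opening at its end, in the units of the state.
- manip.sense(): the state, without advancing time (a new reading comes with each control period).
- manip.snapshot(name): name is "scene" or "top" or "wrist"; returns a dict with "img" (480x640x3 uint8, red, green, blue), "K" (3x3 intrinsics, pixels), "world_from_camera" (4x4, takes a point from camera to world coordinates). Camera axes: x right, y down, z forward; pixel columns grow to the right and rows downward; lengths in m; the calibration is good to about 2 mm. A picture is of the moment at which its call begins. There is no depth.
- manip.sign_off(): hands the job in, once; it reports no verdict.
Trained networks look in a picture, given as the dict that the camera call returned (one of the last four; its "shot" number tells which), for a name from the list of things; names that differ only in an ending like _2 or _b are one class to them, and where a whole thing is asked for, a point or a joint stands for the part that bears it (a point fixed in the world has none). Each returns a list of dicts, best first, with "score" (0 to 1); they miss things now and then, are a little off and sometimes report something else, mostly with a low value. They report only what shows in the picture. A call takes as long as a camera call.
- manip.regions_of(label, picture): "pixels" (480x640 bool, what is visible of it) and "rect" ([left, top, right, bottom] in pixels, round what is visible of it).
- manip.pinpoint(label, picture): "point" ([column, row] in pixels: a listed point, or the origin of a listed thing).
The state is a dict: "t": time; "q": joint angles; "qd": joint speeds; "tau": joint torques, N m; "tcp_pos": TCP position; "tool_rot": TCP orientation; "force": force on the tool from outside, world axes, zero at the start; "ft_torque": the same for the moment, N m; "finger_gap": opening from 0.0 (shut) to 1.0 (fully open).
Only numpy, scipy, OpenCV 4.12 (cv2) and the standard library are available. Lean on these libraries where they do the work, as an engineer would, in place of code of your own. Each camera call takes 0.05 s, during which the arm holds its last target.

## Working session

There is one attempt and no reset: what is moved stays moved. The work goes in short steps, Python scripts to look and compute and a tool call to move; the robot and the scene stay as the last step left them, time stands still between calls to the robot, and variables do not carry over. Pictures are saved under pics/ and viewed, and the job is handed in when it is done.

Besides the shell and the picture viewer there is one more tool, called after ">>>" as name(argument=value, ...), one argument or row to a line, values as JSON. play_rows: Moves the arm, as the interface text tells. Its arguments: {"type":"object","properties":{"steps":{"type":"array"},"fingers":{"type":"number"},"squeeze":{"type":"number"}},"required":["steps"]}

```bash
mkdir -p pics; ls; python3 - <<'E'
from station import manip
import cv2
s=manip.sense();print({k:(v if not hasattr(v,'round') else v.round(3)) for k,v in s.items()})
for n in ["scene","top"]:
    p=manip.snapshot(n);cv2.imwrite(f"pics/{n}1.png",p["img"][:,:,::-1])
    for l in ["station","guard_hinge","guard_edge","console","stick_knob","brush_head","lock","hinge","strap","wrench","oil","bracket"]:
        try:
            r=manip.pinpoint(l,p);print(n,l,[(x["point"],round(x["score"],2)) for x in r[:2]])
        except Exception as e: print(n,l,e)
E
```

```text
pics
{'t': 0.0, 'q': array([-1.321,  0.528,  1.434,  0.   ,  1.181, -0.179]), 'qd': array([-0.001,  0.002, -0.001,  0.002, -0.   ,  0.001]), 'tau': array([-2.0000e-03, -4.4235e+01, -1.7803e+01, -0.0000e+00,  9.0000e-03,
        0.0000e+00]), 'tcp_pos': array([ 0.26 , -0.568,  0.255]), 'tool_rot': array([ 0.977,  0.213, -0.   , -0.001]), 'force': array([-0.367, -1.297, -1.654]), 'ft_torque': array([-0.002, -0.021, -0.006]), 'finger_gap': 1.0006078887617413}
scene station [([393.4, 287.1], 0.73), ([227.9, 284.3], 0.7)]
scene guard_hinge [([216.2, 299.7], 0.55)]
scene guard_edge [([216.3, 201.5], 0.89)]
scene console [([387.1, 286.3], 0.86), ([445.7, 201.9], 0.74)]
scene stick_knob [([397.4, 243.8], 0.64)]
scene brush_head [([326.8, 220.6], 0.59)]
scene lock []
scene hinge []
scene strap [([307.9, 370.9], 0.66)]
scene wrench [([326.8, 217.1], 0.84)]
scene oil [([446.9, 199.7], 0.86)]
scene bracket [([227.4, 285.6], 0.63)]
top station []
top guard_hinge [([421.0, 194.6], 0.98)]
top guard_edge [([433.0, 252.6], 0.87)]
top console [([251.6, 229.7], 0.89), ([430.9, 249.9], 0.59)]
top stick_knob [([239.4, 218.4], 0.93), ([249.1, 231.0], 0.3)]
top brush_head [([412.7, 250.8], 0.53)]
top lock [([441.5, 251.3], 0.89)]
top hinge [([383.6, 248.0], 0.82), ([460.0, 344.4], 0.69)]
top strap [([337.3, 145.9], 0.59)]
top wrench [([312.3, 320.4], 0.75)]
top oil [([169.7, 343.5], 0.91), ([422.4, 193.3], 0.15)]
top bracket [([458.5, 344.5], 0.84)]
```

View pics/scene1.png

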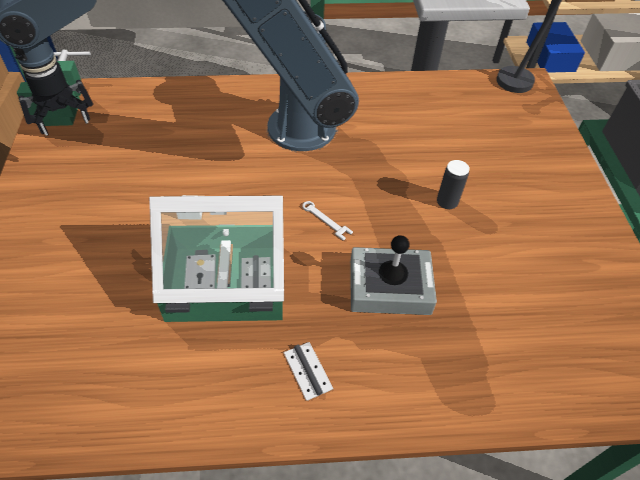

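View pics/top1.png

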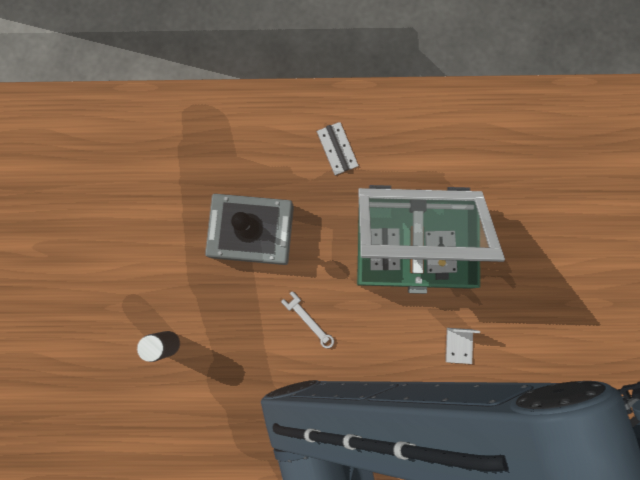

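The scene and top pictures agree. The lock case (keyhole) is in the right half of the station: top (441,251), scene (200,270). The hinge is in the left half at top (384,248). The console is to the left, with its knob at top (239,218). Next I'll measure positions.

```bash
cat > h.py <<'E'
from station import manip
import numpy as np, cv2
def ray(p,uv):
    K=np.array(p["K"]);T=np.array(p["world_from_camera"])
    d=T[:3,:3]@np.linalg.solve(K,[uv[0],uv[1],1.]);return T[:3,3],d
def onz(p,uv,z):
    o,d=ray(p,uv);return o+d*(z-o[2])/d[2]
def proj(p,X):
    T=np.linalg.inv(np.array(p["world_from_camera"]));c=T[:3,:3]@np.asarray(X)+T[:3,3];u=np.array(p["K"])@c;return u[:2]/u[2]
def tri(p1,a,p2,b):
    o1,d1=ray(p1,a);o2,d2=ray(p2,b)
    A=np.c_[d1,-d2];t=np.linalg.lstsq(A,o2-o1,rcond=None)[0]
    x,y=o1+d1*t[0],o2+d2*t[1];return (x+y)/2,np.linalg.norm(x-y)
E
python3 - <<'E'
from h import *
np.set_printoptions(precision=4,suppress=True)
s=manip.snapshot("scene");t=manip.snapshot("top")
print("cam",np.array(t["world_from_camera"])[:3,3],np.array(s["world_from_camera"])[:3,3])
print("knob tri",tri(s,(399.5,244),t,(239.4,218.4)), onz(t,(239.4,218.4),.17),onz(s,(400,244),.17))
print("hinge",onz(t,(421,194.6),.09))
print("edge tri",tri(s,(216.3,201.5),t,(433,252.6)))
for l in ["console","station","guard_edge","lock","stick_knob"]:
    for n,p in(("s",s),("t",t)):
        r=manip.regions_of(l,p)
        for x in r[:2]:
            m=x["pixels"].astype(np.uint8);c=cv2.minAreaRect(cv2.findNonZero(m))
            print(l,n,round(x["score"],2),x["rect"],c)
# console top corners (eyeballed)
for uv in [(213,194),(293,200),(287,264),(207,256)]: print("con",onz(t,uv,.06))
for uv in [(359,190),(481,190),(480,287),(358,286)]: print("st",onz(t,uv,.09))
im=np.hstack([cv2.resize(t["img"][170:310,340:520],None,fx=3,fy=3,interpolation=cv2.INTER_CUBIC)])
cv2.imwrite("pics/cs.png",im[:,:,::-1])
im=cv2.resize(t["img"][170:290,190:310],None,fx=4,fy=4,interpolation=cv2.INTER_CUBIC)
cv2.imwrite("pics/cc.png",im[:,:,::-1])
E
```

```text
cam [ 0.4213 -0.0092  1.3031] [ 1.2934 -0.0743  1.1113]
knob tri (array([0.5918, 0.1799, 0.1762]), np.float64(0.0030059143120468763)) [0.593  0.1825 0.17  ] [0.5873 0.1812 0.17  ]
hinge [ 0.6553 -0.2173  0.09  ]
edge tri (array([ 0.51  , -0.2096,  0.2425]), np.float64(0.003252780640170135))
console s 0.69 [352.4, 236.0, 437.1, 315.3] ((393.4999694824219, 275.0), (84.99998474121094, 77.99998474121094), 0.0)
console s 0.19 [379.0, 231.5, 413.5, 280.3] ((395.8825988769531, 257.65765380859375), (21.72772216796875, 46.408729553222656), 10.124671936035156)
console t 0.66 [203.8, 194.1, 296.0, 264.8] ((249.33663940429688, 229.1336669921875), (84.87667083740234, 66.4684829711914), 5.710593223571777)
console t 0.61 [428.1, 259.0, 457.0, 276.3] ((441.5, 269.0), (20.0, 29.0), 90.0)
station s 0.96 [152.7, 196.9, 282.7, 322.6] ((216.5, 258.5), (125.0, 133.0), 90.0)
station t 0.93 [354.5, 181.0, 505.5, 297.8] ((431.1995849609375, 239.33580017089844), (148.05044555664062, 107.57205200195312), 0.7073193788528442)
guard_edge s 0.82 [148.8, 194.1, 285.8, 301.5] ((216.5, 249.0), (106.0, 133.0), 90.0)
g
[... 265 characters left out ...]
282.1] ((395.9213562011719, 257.8802795410156), (20.800838470458984, 45.72132873535156), 11.689370155334473)
stick_knob s 0.23 [152.9, 194.2, 285.6, 301.5] ((216.8648681640625, 248.310791015625), (107.28251647949219, 133.26499938964844), 89.157470703125)
stick_knob t 0.67 [230.9, 208.5, 258.7, 238.5] ((244.75001525878906, 223.75001525878906), (28.991378784179688, 21.21320343017578), 45.0)
stick_knob t 0.51 [355.9, 187.0, 503.7, 260.8] ((430.5, 224.5), (71.0, 143.0), 90.0)
con [0.6681 0.2636 0.06  ]
con [0.6517 0.0761 0.06  ]
con [0.5023 0.0903 0.06  ]
con [0.5226 0.2753 0.06  ]
st [ 0.6676 -0.0766  0.09  ]
st [ 0.6644 -0.3538  0.09  ]
st [ 0.4449 -0.3422  0.09  ]
st [ 0.4496 -0.0707  0.09  ]
```

View pics/cs.png

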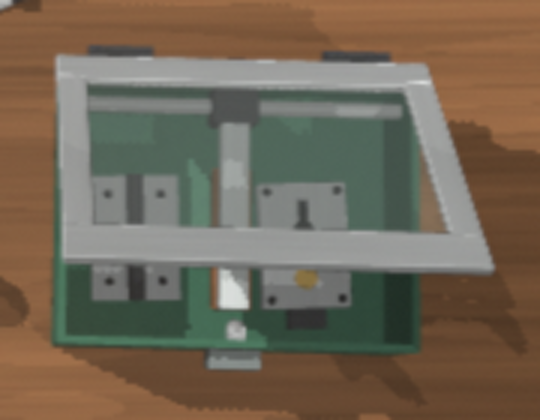

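View pics/cc.png

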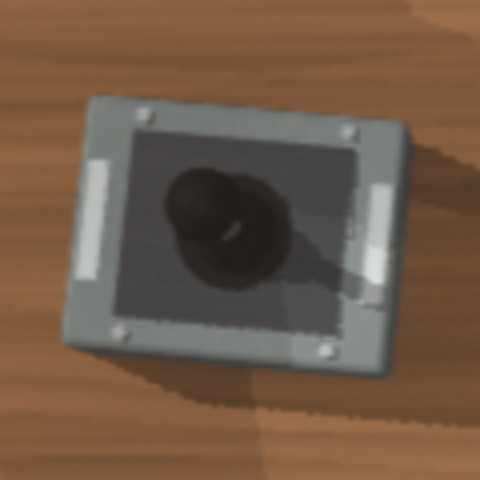

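Guard angle is about 0.77 rad, with the edge at (0.51,-0.21,0.24). The knob is at about (0.589,0.18), console yaw about -0.095, and the lock is on the right. First I'll raise the arm, square it up and go above the bar.

>>> play_rows(
  steps=[
    [[0,0,-0.04,0,0,8.2],[0,0,-0.04,0,0,8.2],[0,0,-0.03,0,0,8.2],[0,0,0,0,0,0]],
  ],
  fingers=0,
)

```text
t: 2.4
tcp_pos: [0.2603, -0.5697, 0.3694]
tool_rot: [1.0, 0.0, 0.001, 0.003]
force: [-0.0, 0.3, -0.6]
finger_gap: 0.143
```

>>> play_rows(
  steps=[
    [[0.033,-0.044,0,0,0,0],[0.033,-0.044,0,0,0,0],[0.033,-0.044,0,0,0,0],[0.033,-0.044,0,0,0,0],[0.033,-0.044,0,0,0,0],[0.033,-0.044,0,0,0,0],[0.033,-0.044,0,0,0,0],[0.033,-0.044,0,0,0,0],[0,0,0,0,0,0],[0,0,0,0,0,0]],
  ],
)

```text
t: 3.65
tcp_pos: [0.5235, -0.2163, 0.365]
tool_rot: [1.0, 0.001, -0.001, -0.0]
force: [-0.1, -0.7, -0.1]
finger_gap: 0.001
```

```bash
python3 - <<'E'
from h import *
np.set_printoptions(precision=4,suppress=True)
s=manip.sense();print(s["t"],s["tcp_pos"],s["tool_rot"],s["force"],s["finger_gap"],manip.tips_ahead)
p=manip.snapshot("scene");cv2.imwrite("pics/s2.png",p["img"][:,:,::-1])
E
```

```text
3.65 [ 0.5235 -0.2163  0.365 ] [ 1.      0.0006 -0.0012 -0.0004] [-0.1485 -0.682  -0.0677] 0.00130058197906213 0.025
```

View pics/s2.png

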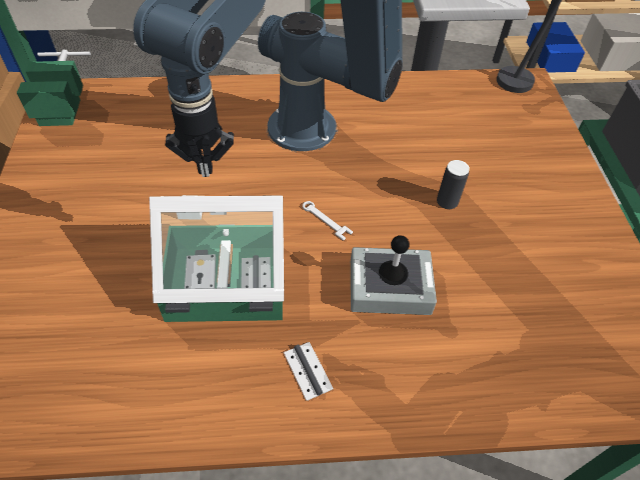

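The gripper is above the bar, at about pixel (205,170), and nothing else has moved. I'll descend to contact and follow the arc.

>>> play_rows(
  steps=[
    [[0,0,0.04,0,0,0],[0,0,0.04,0,0,0],[0,0,0.01,0,0,0],[-0.006,0,0.007,0,0,0],[-0.006,0,0.007,0,0,0],[-0.006,0,0.007,0,0,0],[-0.006,0,0.007,0,0,0]],
  ],
)

```text
t: 4.58
tcp_pos: [0.5, -0.2169, 0.2488]
tool_rot: [1.0, -0.0, 0.001, 0.001]
force: [-0.3, -0.6, 0.2]
finger_gap: 0.003
```

```bash
python3 - <<'E'
from h import *
p=manip.snapshot("scene");cv2.imwrite("pics/s3.png",p["img"][:,:,::-1])
E
```

```text
(no output)
```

View pics/s3.png

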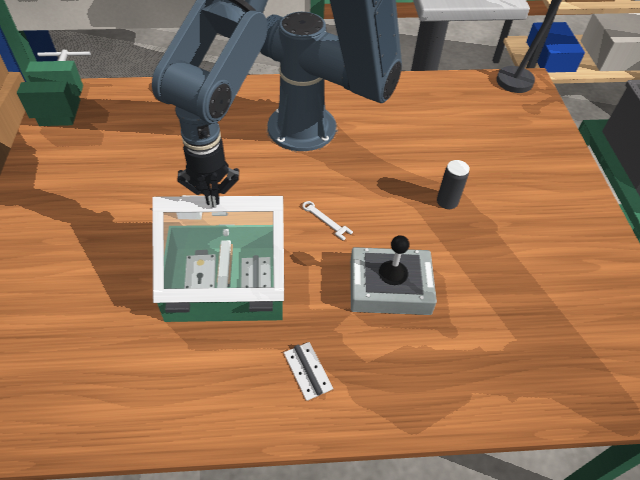

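```bash
python3 - <<'E'
from h import *
p=manip.snapshot("scene");a=p["img"][150:310,140:300]
q=manip.snapshot("wrist");
print(manip.pinpoint("guard_edge",p))
cv2.imwrite("pics/s4.png",np.hstack([cv2.resize(a,(480,480),interpolation=cv2.INTER_CUBIC)])[:,:,::-1]);cv2.imwrite("pics/w4.png",q["img"][:,:,::-1])
s0=cv2.imread("pics/s2.png")[150:310,140:300];cv2.imwrite("pics/d4.png",cv2.resize(cv2.absdiff(s0,a[:,:,::-1]),(480,480)))
E
```

```text
[{'point': [218.9, 201.7], 'score': 0.83}, {'point': [444.6, 200.3], 'score': 0.34}]
```

View pics/s4.png

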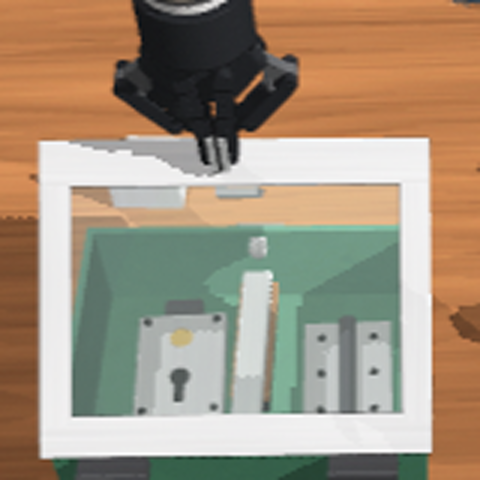

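View pics/w4.png

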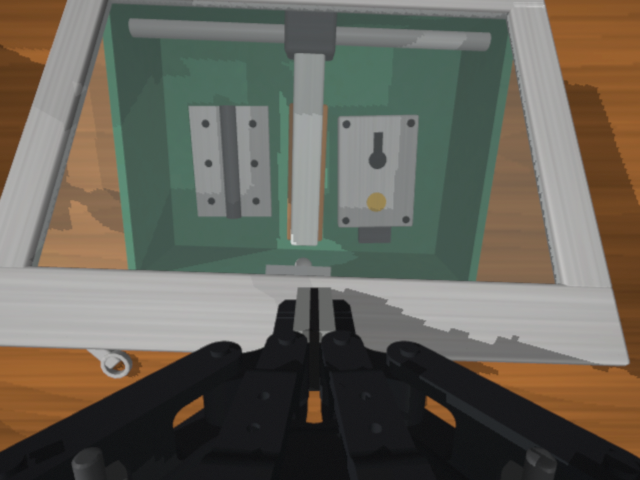

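The fingertips rest on the bar's upper face, mid-bar. The wrist view also confirms the lock on the right and the hinge on the left. I'll keep following the arc.

>>> play_rows(
  steps=[
    [[-0.007,0,0.01,0,0,0],[-0.007,0,0.012,0,0,0],[-0.007,0,0.012,0,0,0],[-0.005,0,0.01,0,0,0],[-0.004,0,0.01,0,0,0],[-0.004,0,0.01,0,0,0],[-0.003,0,0.01,0,0,0],[-0.003,0,0.01,0,0,0]],
  ],
)

```text
t: 5.78
tcp_pos: [0.4599, -0.2164, 0.1636]
tool_rot: [1.0, -0.0, 0.0, -0.0]
force: [1.1, 1.1, 1.4]
finger_gap: 0.001
```

```bash
python3 - <<'E'
from h import *
p=manip.snapshot("scene");cv2.imwrite("pics/s5.png",cv2.resize(p["img"][100:340,100:420],(800,600))[:,:,::-1])
E
```

```text
(no output)
```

View pics/s5.png

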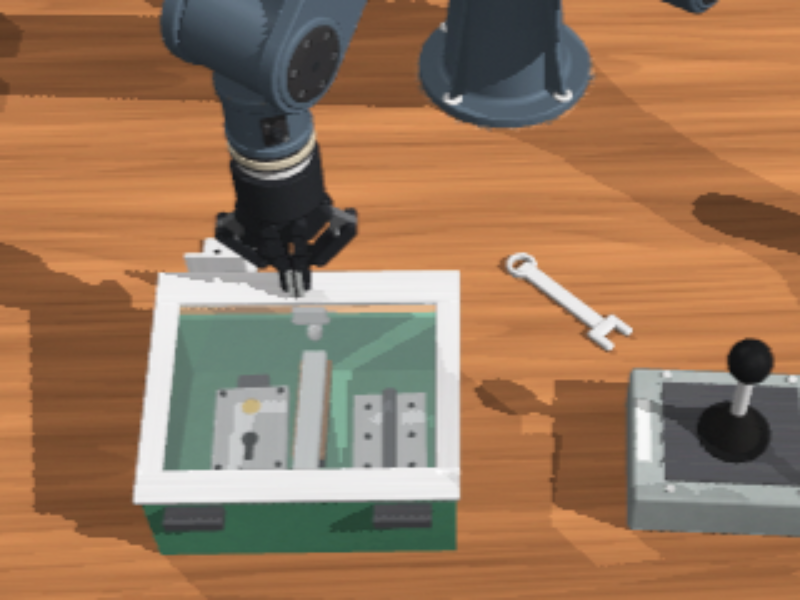

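The guard is following down, to about 0.19 rad. I'll go on towards the catch in smaller steps.

>>> play_rows(
  steps=[
    [[-0.002,0,0.008,0,0,0],[-0.002,0,0.008,0,0,0],[-0.001,0,0.006,0,0,0],[0,0,0.005,0,0,0],[0,0,0.004,0,0,0]],
  ],
)

```text
t: 6.45
tcp_pos: [0.4547, -0.2167, 0.1336]
tool_rot: [1.0, 0.0, -0.0, 0.0]
force: [-2.6, -1.4, 6.6]
finger_gap: 0.002
```

>>> play_rows(
  steps=[
    [[0,0,0.003,0,0,0],[0,0,0.002,0,0,0],[0,0,0.002,0,0,0],[0,0,0,0,0,0]],
  ],
)

```text
t: 6.95
tcp_pos: [0.4551, -0.2164, 0.1259]
tool_rot: [1.0, -0.0, -0.0, -0.0]
force: [-0.4, 0.3, 0.3]
finger_gap: 0.001
```

The force rose to 6.6 N and then dropped, so the catch has snapped. I'll press a few mm more to seat it and check for the stop.

>>> play_rows(
  steps=[
    [[0,0,0.002,0,0,0],[0,0,0.001,0,0,0],[0,0,0.001,0,0,0],[0,0,0,0,0,0]],
  ],
)

```text
t: 7.45
tcp_pos: [0.4552, -0.2165, 0.1228]
tool_rot: [1.0, -0.0, 0.0, 0.0]
force: [-0.1, 0.4, 5.7]
finger_gap: -0.001
```

>>> play_rows(
  steps=[
    [[0,0,0.001,0,0,0],[0,0,0.001,0,0,0],[0,0,0,0,0,0]],
  ],
)

```text
t: 7.82
tcp_pos: [0.4552, -0.2165, 0.1214]
tool_rot: [1.0, -0.0, 0.0, 0.0]
force: [-2.5, 1.1, 11.3]
finger_gap: -0.002
```

>>> play_rows(
  steps=[
    [[0,0,-0.02,0,0,0],[0,0,-0.05,0,0,0],[0,0,-0.06,0,0,0],[0,0,-0.06,0,0,0],[0,0,0,0,0,0]],
  ],
)

```text
t: 8.45
tcp_pos: [0.4575, -0.2182, 0.3153]
tool_rot: [1.0, -0.0, 0.005, 0.004]
force: [0.2, -0.5, -0.5]
finger_gap: 0.001
```

```bash
python3 - <<'E'
from h import *
np.set_printoptions(precision=4,suppress=True)
p=manip.snapshot("scene");cv2.imwrite("pics/s6.png",cv2.resize(p["img"][100:340,100:420],(800,600))[:,:,::-1])
t=manip.snapshot("top");cv2.imwrite("pics/t6.png",t["img"][:,:,::-1])
for l in ["guard_edge","stick_knob","brush_head"]:
  a=manip.pinpoint(l,p);b=manip.pinpoint(l,t);print(l,a[:2],b[:2])
  if a and b: print(tri(p,a[0]["point"],t,b[0]["point"]))
print("expect edge",proj(p,[.447,-.214,.099]))
E
```

```text
guard_edge [{'point': [224.1, 218.3], 'score': 0.66}, {'point': [326.0, 218.0], 'score': 0.17}] []
stick_knob [{'point': [400.6, 241.9], 'score': 0.62}] [{'point': [241.2, 220.3], 'score': 0.79}]
(array([0.5879, 0.1792, 0.1782]), np.float64(0.0038040277405535735))
brush_head [{'point': [227.0, 286.1], 'score': 0.54}] []
expect edge [221.9379 221.9457]
```

View pics/s6.png

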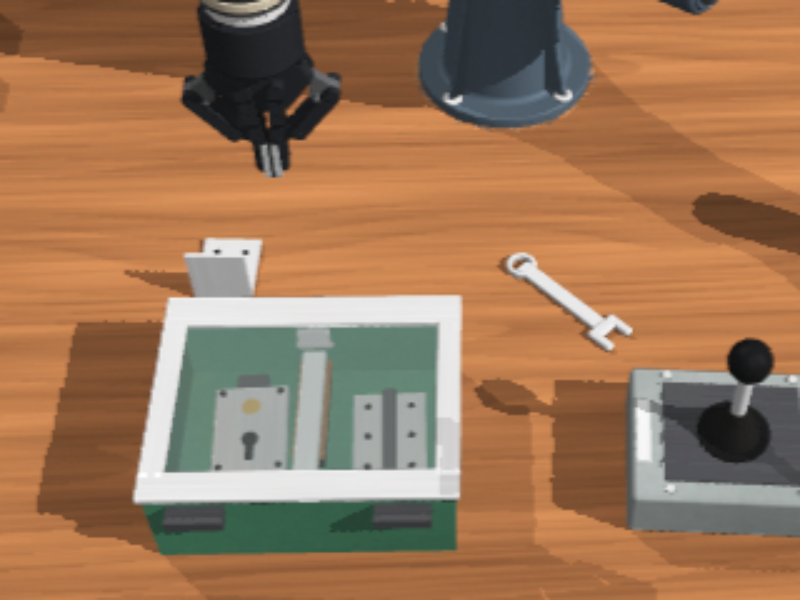

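View pics/t6.png

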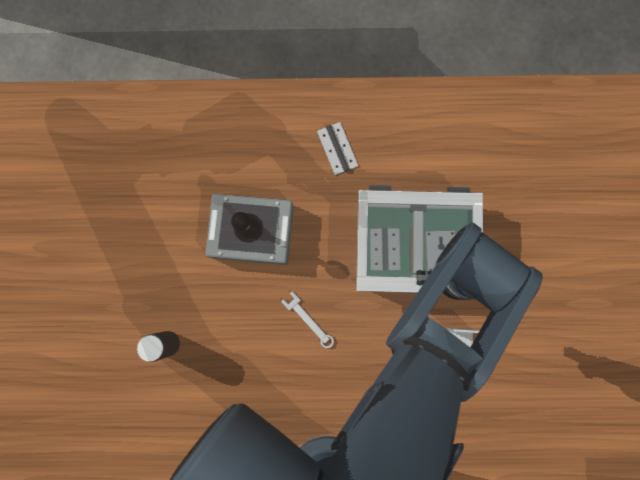

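The guard is flush and stays shut with the robot clear; the stick and brush are still centred. Next I'll go over the knob (about 0.589, 0.180) and turn to the console yaw.

>>> play_rows(
  steps=[
    [[0.0164,-0.0498,0,0,0,0],[0.0164,-0.0498,0,0,0,0],[0.0164,-0.0498,0,0,0,0],[0.0164,-0.0498,0,0,0,0],[0.0164,-0.0498,0,0,0,0],[0.0164,-0.0498,0,0,0,0],[0.0164,-0.0498,0,0,0,0],[0.0164,-0.0498,0,0,0,5.4],[0,0,0,0,0,0],[0,0,0,0,0,0]],
  ],
  fingers=1,
)

```text
t: 10.1
tcp_pos: [0.586, 0.1816, 0.3092]
tool_rot: [0.999, -0.047, -0.001, 0.0]
force: [-0.4, 0.3, -0.5]
finger_gap: 0.997
```

```bash
python3 - <<'E'
from h import *
np.set_printoptions(precision=4,suppress=True)
q=manip.snapshot("wrist");cv2.imwrite("pics/w7.png",q["img"][:,:,::-1])
a=manip.pinpoint("stick_knob",q);print(a[:2]); s=manip.sense();print(s["tcp_pos"],s["tool_rot"],s["finger_gap"])
if a: print(onz(q,a[0]["point"],.17))
r=manip.regions_of("console",q); print([x["rect"] for x in r[:2]])
E
```

```text
[{'point': [318.4, 232.8], 'score': 0.61}]
[0.5861 0.1807 0.3098] [ 0.9989 -0.0479 -0.0007  0.0003] 1.0019003196405745
[0.5865 0.1787 0.17  ]
[[213.9, 120.9, 418.7, 270.8]]
```

View pics/w7.png

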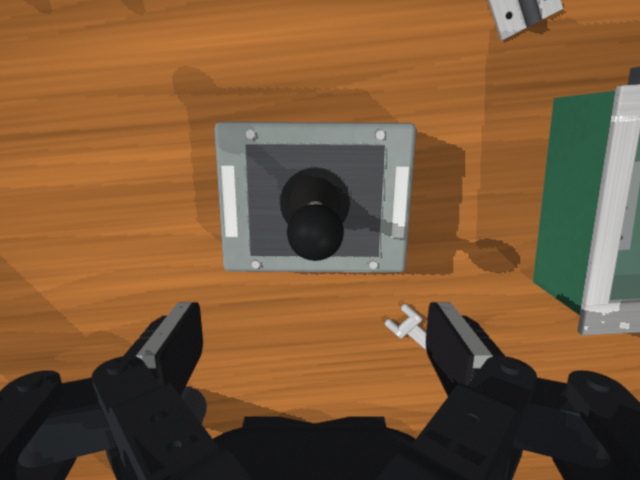

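The console sits square in the wrist view, with the knob midway between the fingers at (316,233), i.e. (0.5865,0.179). I'll descend with the fingers open, then close loosely to about 50 mm around the 40 mm knob.

>>> play_rows(
  steps=[
    [[0,0,0.035,0,0,0],[0,0,0.035,0,0,0],[0,0,0.035,0,0,0],[0,0,0.03,0,0,0],[0,0,0,0,0,0]],
  ],
)

```text
t: 10.88
tcp_pos: [0.5847, 0.1804, 0.1732]
tool_rot: [0.999, -0.048, -0.003, 0.001]
force: [0.0, -0.7, 1.0]
finger_gap: 0.997
```

>>> play_rows(
  steps=[
    [[0,0,0,0,0,0],[0,0,0,0,0,0],[0,0,0,0,0,0],[0,0,0,0,0,0],[0,0,0,0,0,0]],
  ],
  fingers=0.6,
  squeeze=20,
)

```text
t: 11.5
tcp_pos: [0.5865, 0.1819, 0.1756]
tool_rot: [0.999, -0.047, 0.0, -0.0]
force: [0.8, -0.0, -0.8]
finger_gap: 0.599
```

```bash
python3 - <<'E'
from h import *
np.set_printoptions(precision=4,suppress=True)
q=manip.snapshot("wrist");p=manip.snapshot("scene")
cv2.imwrite("pics/w8.png",q["img"][:,:,::-1]);cv2.imwrite("pics/s8.png",cv2.resize(p["img"][120:330,180:460],(800,600))[:,:,::-1])
s=manip.sense();print(s["t"],s["tcp_pos"],s["force"],s["finger_gap"])
E
```

```text
11.6 [0.5865 0.1819 0.1754] [-0.502   0.2948  0.4359] 0.5963829189383864
```

View pics/w8.png

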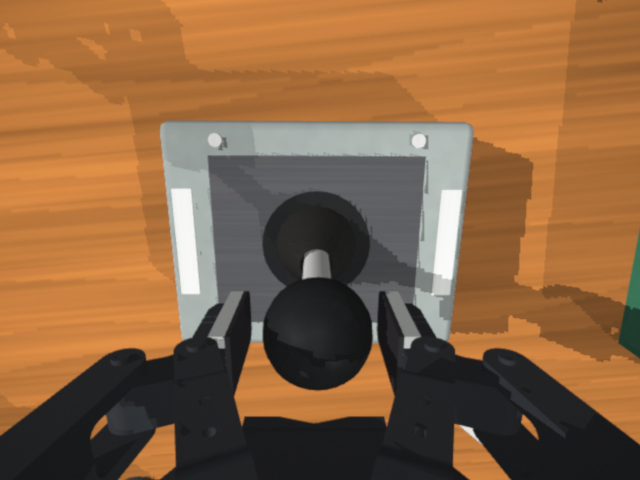

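View pics/s8.png

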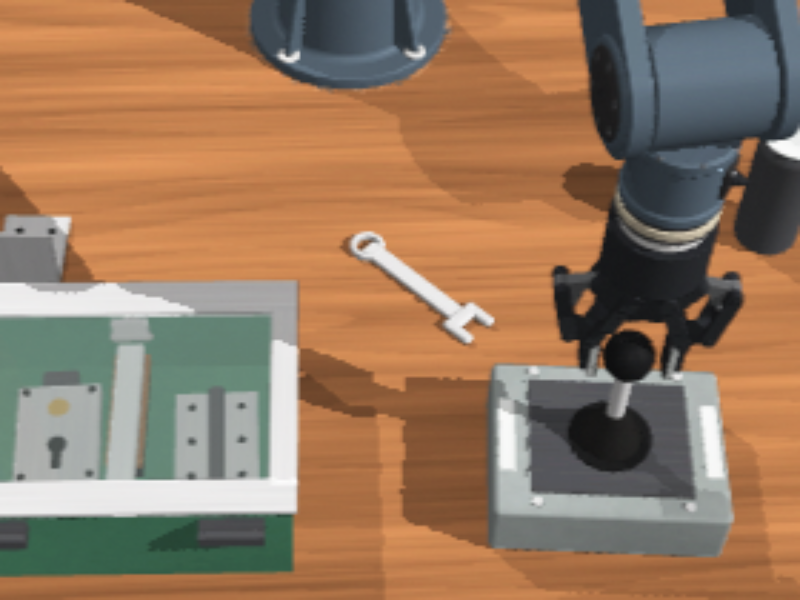

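```bash
python3 - <<'E'
from h import *
q=manip.snapshot("wrist");s=manip.sense()
print(onz(q,(317,334),.17), proj(q,s["tcp_pos"]-[0,0,.006]),s["tcp_pos"])
E
```

```text
[0.58664336 0.18117979 0.17      ] [315.11762337 333.58627051] [0.5864714  0.18187635 0.17530672]
```

The knob is centred in the pads to under 1 mm. Now I'll tilt right (+tool y), dropping slightly along the arc.

>>> play_rows(
  steps=[
    [[0,0.006,0,0,0,0],[0,0.006,0,0,0,0],[0,0.006,0.001,0,0,0],[0,0.006,0.001,0,0,0],[0,0.006,0.001,0,0,0],[0,0.006,0.002,0,0,0],[0,0.006,0.002,0,0,0],[0,0.006,0.002,0,0,0],[0,0,0,0,0,0]],
  ],
)

```text
t: 12.78
tcp_pos: [0.5819, 0.1337, 0.1662]
tool_rot: [0.999, -0.048, -0.0, -0.0]
force: [0.3, 3.6, 1.9]
finger_gap: 0.599
```

>>> play_rows(
  steps=[
    [[0,0.002,0,0,0,0],[0,0.002,0,0,0,0],[0,0,0,0,0,0]],
  ],
)

```text
t: 13.15
tcp_pos: [0.581, 0.1303, 0.1656]
tool_rot: [0.999, -0.047, -0.001, -0.0]
force: [1.5, 5.0, -1.3]
finger_gap: 0.597
```

>>> play_rows(
  steps=[
    [[0,0.001,0,0,0,0],[0,0.001,0,0,0,0],[0,0,0,0,0,0]],
  ],
)

```text
t: 13.52
tcp_pos: [0.5805, 0.1286, 0.1652]
tool_rot: [0.999, -0.047, -0.001, -0.0]
force: [1.5, 5.8, -3.0]
finger_gap: 0.603
```

```bash
python3 - <<'E'
from h import *
np.set_printoptions(precision=4,suppress=True)
q=manip.snapshot("wrist");p=manip.snapshot("scene")
cv2.imwrite("pics/w9.png",q["img"][:,:,::-1]);cv2.imwrite("pics/s9.png",cv2.resize(p["img"][120:330,140:460],(800,525))[:,:,::-1])
s=manip.sense();print(s["t"],s["tcp_pos"],s["force"],s["finger_gap"])
E
```

```text
13.625 [0.5805 0.1287 0.1652] [ 0.8739  6.0208 -2.7149] 0.6012711954742721
```

View pics/s9.png

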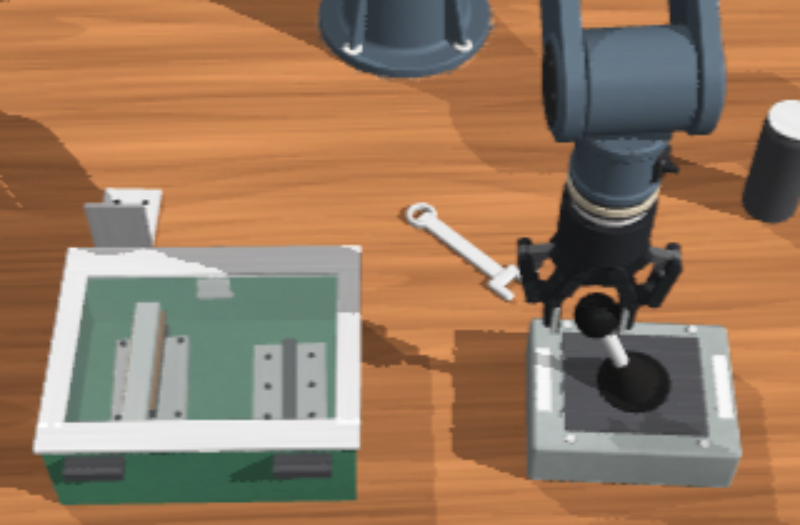

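View pics/w9.png

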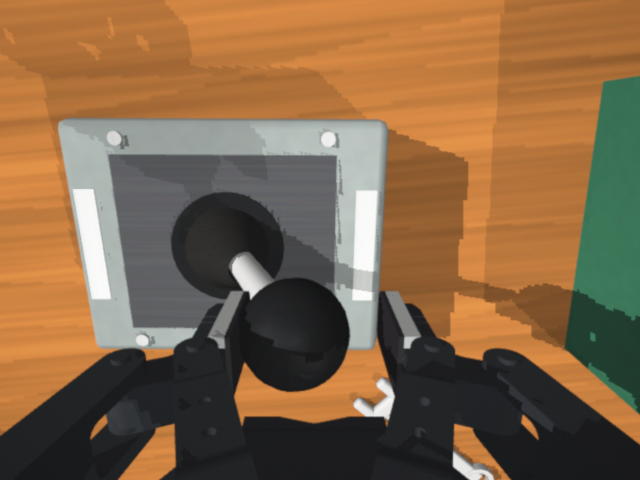

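The stick is nearly fully over and the brush is above the lock case. I'll advance until the stop shows in the force.

>>> play_rows(
  steps=[
    [[0,0.001,0,0,0,0],[0,0.001,0,0,0,0],[0,0,0,0,0,0]],
  ],
)

```text
t: 14.0
tcp_pos: [0.58, 0.1269, 0.1649]
tool_rot: [0.999, -0.047, -0.002, -0.0]
force: [1.0, 5.9, -3.9]
finger_gap: 0.6
```

>>> play_rows(
  steps=[
    [[0,0.001,0,0,0,0],[0,0.001,0,0,0,0],[0,0,0,0,0,0]],
  ],
)

```text
t: 14.38
tcp_pos: [0.5798, 0.1254, 0.1647]
tool_rot: [0.999, -0.048, -0.002, -0.001]
force: [0.6, 8.8, -5.5]
finger_gap: 0.598
```

>>> play_rows(
  steps=[
    [[0,0.001,0,0,0,0],[0,0.001,0,0,0,0],[0,0,0,0,0,0]],
  ],
)

```text
t: 14.75
tcp_pos: [0.5794, 0.1244, 0.1644]
tool_rot: [0.999, -0.048, -0.002, -0.002]
force: [1.4, 10.6, -6.4]
finger_gap: 0.597
```

```bash
python3 - <<'E'
from h import *
np.set_printoptions(precision=4,suppress=True)
q=manip.snapshot("wrist");p=manip.snapshot("scene");t=manip.snapshot("top")
cv2.imwrite("pics/w10.png",q["img"][:,:,::-1]);cv2.imwrite("pics/s10.png",cv2.resize(p["img"][120:330,140:460],(800,525))[:,:,::-1])
cv2.imwrite("pics/t10.png",cv2.resize(t["img"][160:310,180:500],(800,375))[:,:,::-1])
s=manip.sense();print(s["t"],s["tcp_pos"],s["force"],s["finger_gap"])
a=manip.pinpoint("stick_knob",q);print(a[:1],a and onz(q,a[0]["point"],.159))
b=manip.pinpoint("brush_head",t);print(b[:1],b and onz(t,b[0]["point"],.031))
E
```

```text
14.9 [0.5794 0.1244 0.1644] [ 1.8592 11.8593 -6.3441] 0.6014502302078906
[{'point': [292.0, 330.3], 'score': 0.95}] [0.5819 0.1325 0.159 ]
[{'point': [409.7, 239.4], 'score': 0.37}] [ 0.5595 -0.1976  0.031 ]
```

View pics/w10.png

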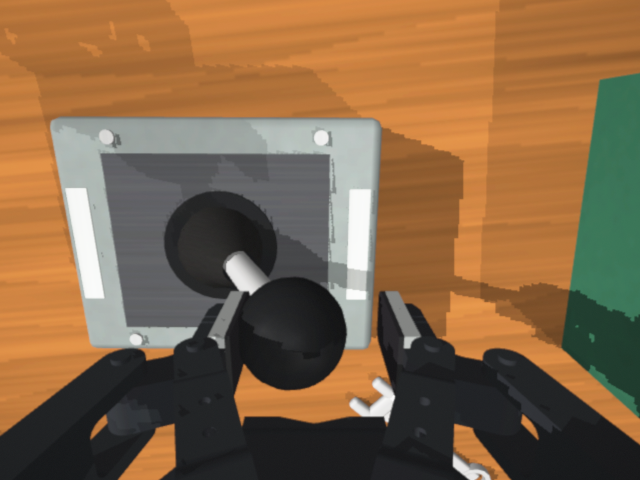

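View pics/t10.png

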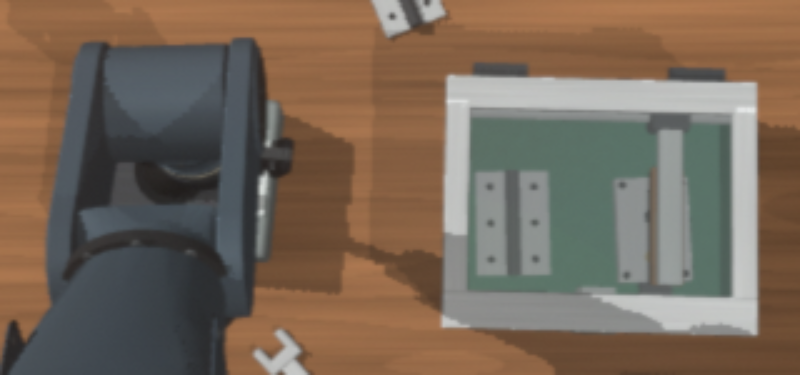

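The stop is reached: 11 N with the knob shifted about 48 mm, and no fore tilt (x is 0.582 as expected). The brush stands over the lock. I'll hold for 2.5 s.

>>> play_rows(
  steps=[
    [[0,0,0,0,0,0],[0,0,0,0,0,0],[0,0,0,0,0,0],[0,0,0,0,0,0],[0,0,0,0,0,0],[0,0,0,0,0,0],[0,0,0,0,0,0],[0,0,0,0,0,0],[0,0,0,0,0,0],[0,0,0,0,0,0]],
  ],
)

```text
t: 16.25
tcp_pos: [0.5795, 0.1244, 0.1644]
tool_rot: [0.999, -0.048, -0.002, -0.002]
force: [2.5, 11.4, -7.1]
finger_gap: 0.599
```

>>> play_rows(
  steps=[
    [[0,0,0,0,0,0],[0,0,0,0,0,0],[0,0,0,0,0,0],[0,0,0,0,0,0],[0,0,0,0,0,0],[0,0,0,0,0,0],[0,0,0,0,0,0],[0,0,0,0,0,0],[0,0,0,0,0,0],[0,0,0,0,0,0]],
  ],
)

```text
t: 17.5
tcp_pos: [0.5794, 0.1245, 0.1644]
tool_rot: [0.999, -0.048, -0.002, -0.002]
force: [1.6, 11.2, -7.0]
finger_gap: 0.601
```

Now I'll return, still straddling the knob, back to centre.

>>> play_rows(
  steps=[
    [[0,-0.007,-0.001,0,0,0],[0,-0.007,-0.002,0,0,0],[0,-0.007,-0.002,0,0,0],[0,-0.007,-0.002,0,0,0],[0,-0.007,-0.001,0,0,0],[0,-0.007,-0.001,0,0,0],[0,-0.006,0,0,0,0],[0,-0.006,0,0,0,0],[0,-0.004,0,0,0,0],[0,0,0,0,0,0]],
  ],
)

```text
t: 18.75
tcp_pos: [0.5863, 0.18, 0.1753]
tool_rot: [0.999, -0.047, -0.0, 0.0]
force: [-0.7, 0.5, 0.3]
finger_gap: 0.601
```

>>> play_rows(
  steps=[
    [[0,0,0,0,0,0],[0,0,0,0,0,0],[0,0,0,0,0,0],[0,0,0,0,0,0]],
  ],
  fingers=1,
)

```text
t: 19.25
tcp_pos: [0.5863, 0.1797, 0.1754]
tool_rot: [0.999, -0.047, 0.0, 0.0]
force: [-0.1, -0.2, -0.7]
finger_gap: 0.995
```

>>> play_rows(
  steps=[
    [[0,0,-0.03,0,0,0],[0,0,-0.05,0,0,0],[0,0,-0.06,0,0,0],[-0.03,0,0,0,0,0],[-0.05,0,0,0,0,0],[-0.04,0,0,0,0,0],[0,0,0,0,0,0],[0,0,0,0,0,0]],
  ],
)

```text
t: 20.25
tcp_pos: [0.4678, 0.1913, 0.3158]
tool_rot: [0.999, -0.047, 0.001, -0.0]
force: [-0.4, -0.7, 0.3]
finger_gap: 1.001
```

```bash
python3 - <<'E'
from h import *
np.set_printoptions(precision=4,suppress=True)
p=manip.snapshot("scene");t=manip.snapshot("top")
cv2.imwrite("pics/s11.png",p["img"][:,:,::-1])
cv2.imwrite("pics/t11.png",t["img"][:,:,::-1])
s=manip.sense();print(s["t"],s["tcp_pos"],s["force"],s["finger_gap"])
a=manip.pinpoint("stick_knob",p);print(a[:1],a and onz(p,a[0]["point"],.17))
E
```

```text
20.35 [0.4683 0.1911 0.3155] [1.3446 0.172  0.2601] 0.9999279925382656
[{'point': [397.4, 242.8], 'score': 0.7}] [0.5837 0.176  0.17  ]
```

View pics/s11.png

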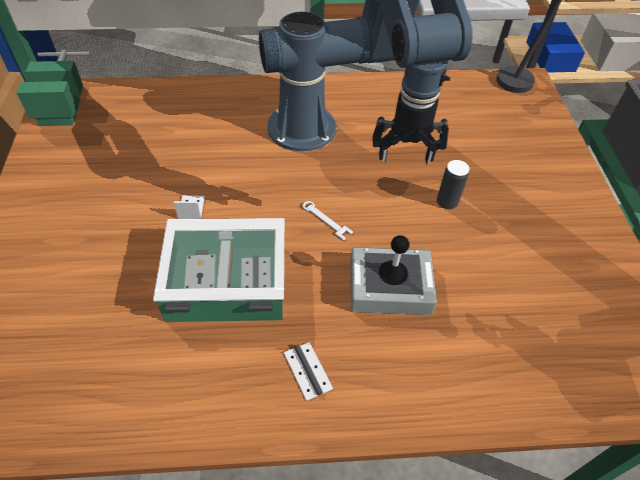

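View pics/t11.png

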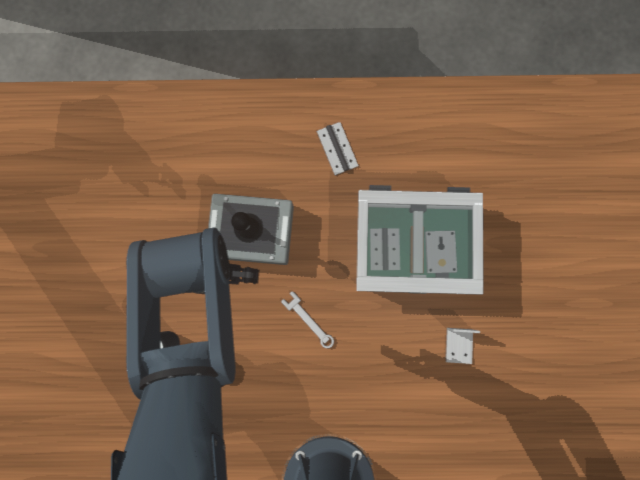

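The guard is shut (front bar at scene rows 220–230). The stick is centred (knob at scene (400,244)) and the brush head is back mid-station (top (418,240)). The strap, wrench, oil can and bracket are where they were, and the robot is clear of everything.

```bash
python3 -c "
from station import manip
print(manip.sign_off())"
```

```text
the job is handed in; nothing more can be done
None
```

The guard is shut, the brush was run over the lock case and held there, and the job is handed in at about 20 s of the 58 s allowed.

- **Guard:** I pushed the front bar down at its middle, with the stick untouched. The last reading before the catch was 6.6 N. The force then dropped and the lid met its stop at the expected height, about 98 mm against 99 mm given. It stayed shut after I lifted off.
- **Jog stick:** All views put the lock case on the right, so I tilted the stick right with the open jaws loosely around the knob. It reached its stop at about 48 mm of knob travel, with 11 N on the tool and no visible fore or aft tilt. The top picture showed the brush over the lock case. I held it there for more than 2.5 s, then guided it back to centre and pulled away.
- **Last pictures:** The guard is shut, the stick and brush are centred, the loose things look unmoved, and the robot is touching nothing.
- **Checks that disagreed:**
  - The network's brush position in the top view, with a low score of 0.37, did not match the picture. I went by the picture.
  - It also missed the shut guard's edge in the top view, so the shut state rests on the force, the height and the pictures.
  - About 7 N of downward force built up on the tool at full tilt, probably from the knob or shaft rubbing on the pad.

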